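# Brush out a slanted filter housing

## Task

Take the knobbed cap off the slanted filter housing and set it down, knob up, flat in the shallow parts tray. With the long brush from its round holder, scrub the housing's bore: push the bristle head right down to the bottom three times, drawing it up to the mouth in between. Then stand the brush back in its holder, bristles down; set things down rather than dropping them, and leave the other things on the bench where they are.

Things in the scene. Friction and masses are not known exactly. Their poses are not given: they have to be found in the camera images.
- housing: Aluminium round cup, outside 72 mm, bore 60 mm, fixed in a dark steel holder (160 x 120 mm plate, two cheeks up to 87 mm high, 41 mm either side of the axis). Axis leans 32 degrees from vertical, mouth generally towards the robot. Origin: centre of its closed outer end, 33 mm above the bench; z runs along the bore out of the mouth: bore floor at z = 10 mm, mouth at 110 mm.
- cap: Black plastic cap that starts on the housing's mouth, leaning with it, 0.12 kg. From its origin (centre of its underside) up its z axis: a 55 mm diameter spigot from 0 to 10 mm (inside the bore when fitted), an 80 mm diameter flange from 10 to 18 mm, a round knob of 30 mm diameter from 18 to 48 mm. Lift it off along its z axis.
- brush: Long round brush, 210 mm, about 0.16 kg, standing bristles down in its holder. Origin: centre of the flat bristle end; z runs along it to the handle end. Stiff black bristle head of 44 mm diameter from z = 0 to 50 mm, 10 mm steel rod to 125 mm, round wooden handle of 26 mm diameter from 125 to 210 mm.
- holder: Fixed upright steel can on a 104 mm round foot that holds the brush: inside diameter 58 mm, outside 66 mm, 85 mm high, inner floor 10 mm above the bench. Origin: centre of the underside, z up.
- tray: Fixed shallow open steel parts tray, 160 (its x) x 140 (its y) x 22 mm, walls 4 mm, inner floor about 4 mm above the bench. Origin: centre of the underside, z up.
- spray: Bystander: aluminium spray can, 64 mm diameter, 190 mm high, loose. Origin: centre of the underside.
- jar: Bystander: whitish jar with a pale lid, 70 mm diameter, 80 mm high, loose. Origin: centre of the underside.
- driver: Bystander: screwdriver lying flat, 200 mm long along its x axis, loose.
Things that resemble listed ones, but are neither listed nor needed, are in the scene too. Of the things like the tray, leave any that is blue or purple; of the rest the smaller one is meant.

How it is judged:
On the way, in this order (a step that is already met when the one before it is completed fails the run):
1. the cap is off the housing and lies in the tray, knob up, let go (x of cap in the frame of tray between -0.075 and 0.075 m and y of cap in the frame of tray between -0.065 and 0.065 m and z of cap in the frame of tray below 0.012 m and angle between cap's own z axis and vertical below 0.15 rad and contact force between the fingers and cap below 0.1 N and linear speed of cap below 0.03 m/s), for 0.2 s.
2. brush pushed to the bottom of the bore (within 15 mm of the floor), first time (x of brush in the frame of housing between -0.03 and 0.03 m and y of brush in the frame of housing between -0.03 and 0.03 m and z of brush in the frame of housing between 0 and 0.025 m and angle between the z axis of brush and the z axis of housing, either way round below 0.4 rad), for 0.05 s.
3. brush drawn up (bristle end at least 40 mm above the bore floor) (z of brush in the frame of housing above 0.05 m), for 0.05 s.
4. brush at the bottom a second time (all of step 2), for 0.05 s.
5. brush drawn up again (z of brush in the frame of housing above 0.05 m), for 0.05 s.
6. brush at the bottom a third time (all of step 4), for 0.05 s.
At the end, for the whole second after the job is handed in: The cap lies flat in the tray, knob up (tilt under 0.15 rad, underside within 12 mm of the tray's underside level), and the brush stands in its holder, bristles down (bristle end within 20 mm of the holder's axis each way and within 12 mm of its floor, tilt under 0.3 rad); both let go and at rest (all of step 1 and x of brush in the frame of holder between -0.02 and 0.02 m and y of brush in the frame of holder between -0.02 and 0.02 m and z of brush in the frame of holder below 0.022 m and angle between brush's own z axis and vertical below 0.3 rad and contact force between the fingers and brush below 0.1 N and linear speed of brush below 0.03 m/s); the robot touches nothing.
It fails at once if a bystander (spray can, jar, screwdriver) is moved by more than 30 mm or the can or jar tipped over (distance of any of spray, jar, driver from where it was at the start of the episode above 0.03 m or angle between any of spray, jar's own z axis and vertical above 0.5 rad).
It fails at once if the brush or the cap is dropped (falls freely faster than 0.9 m/s) ((contact force between the fingers and brush below 0.05 N and linear speed of brush above 0.9 m/s) or (contact force between the fingers and cap below 0.05 N and linear speed of cap above 0.9 m/s)).
It also fails if it takes over 61 s, if anything falls off the work surface, if the arm or the gripper's body presses on something with over 40 N, if the wrist force passes 120 N, or if a joint passes its speed limit or range.

## Robot

A 6-joint arm with a two-finger parallel gripper is mounted at the origin on the work surface. World frame = base frame: x ahead of the robot, y to its left, z up, the work surface at z = 0. Lengths are in m, angles in rad, forces in N, time in s.
With the tool pointing down it reaches from about 0.375 to 0.925 m from the base axis. Payload 5.7 kg.
Tool frame: the origin (TCP) lies midway between the tips of the shut fingers; the grasp point (between the pads) lies 19 mm behind it; z points along the fingers, y is the line along which they close (so a half turn about z gives the same grasp; the last joint's range is limited). The gripper opens to 88 mm and grips with 3 to 60 N. Pads are 20 mm wide; open, the fingers measure 115 mm over their backs; the gripper's body (75 mm by 178 mm) begins 61 mm behind the grasp point.
Start: joints at [-1.416, 0.359, 1.51, -0, 1.272, -0.115], TCP at [0.16, -0.578, 0.223] pointing down, gripper open.
Joint ranges: [-2.97, 2.97], [-1.01, 2.36], [0.21, 2.38], [-0.96, 4.11], [0.2, 2.71], [-2.98, 2.98]. Speed limits (rad/s): [2.39, 2.39, 3.14, 3.14, 3.14, 3.14].

## Interface

Orientations are given as [roll, pitch, yaw] about the fixed x, y, z axes, in that order (R = Rz(yaw) Ry(pitch) Rx(roll)).
In Python, from cell import r gives the robot as it stands. The module is installed in compiled form; this text tells all that it offers.
- The arm moves only by the tool servo_tool, never from a script. Its argument "targets" is a list of rows, each a list of 7 numbers: the finger opening in mm, from 0 to 87.8, then the shift along the world's x, y, z in mm, then the turn, a rotation vector about the world's x, y, z in degrees. In form: [[claw, x, y, z, wx, wy, wz], ...]. A call has 1 to 8 rows; each row is the pose to reach, as a shift and turn from the pose commanded when the call began; what a row does not reach only later rows make up. A row lasts 1/10 s, in which the tool goes at most 50 mm and 8.59 degrees, less where a joint would pass 70% of its speed; a pose out of reach is approached as far as the arm can. A call with a gripper value outside its range is refused whole. The fingers move at their own pace and stop on an object; the grip force is fixed at half the most. Time passes only in rows, so rows that repeat a pose let the fingers close. It gives the time, the measured TCP pose, the force, the opening and the grip force at its end, in the units of the state.
- r.get_obs(): the state, without advancing time (a new reading comes with each control period).
- r.capture(name): name is "scene" or "top"; returns a dict with "color" (384x512x3 uint8, red, green, blue), "K" (3x3 intrinsics, pixels), "world_from_camera" (4x4, takes a point from camera to world coordinates). Camera axes: x right, y down, z forward; pixel columns grow to the right and rows downward; lengths in m; the calibration is good to about 2 mm. A picture is of the moment at which its call begins. There is no depth.
- r.job_done(): hands the job in; it is judged then, once.
Trained networks look in a picture, given as the dict that the camera call returned (one of the last four; its "shot" number tells which), for a name from the list of things; names that differ only in an ending like _2 or _b are one class to them, and where a whole thing is asked for, a point or a joint stands for the part that bears it (a point fixed in the world has none). Each returns a list of dicts, best first, with "conf" (0 to 1); they miss things now and then, are a little off and sometimes report something else, mostly with a low value. They report only what shows in the picture. A call takes as long as a camera call. They do not tell look-alikes from the thing itself.
- r.boxes_of(thing, picture): "position" ([column, row] in pixels, amid what is visible of it).
The state is a dict: "time": time; "joints": joint angles; "qvel": joint speeds; "effort": joint torques, N m; "position": TCP position; "tool_rot": TCP orientation; "force": force on the tool from outside, world axes, zero at the start; "ft_torque": the same for the moment, N m; "grip_width": finger opening in m; "finger_force": force on a finger pad.
Only numpy, scipy, OpenCV 4.12 (cv2) and the standard library are available. Lean on these libraries where they do the work, as an engineer would, in place of code of your own. Each camera call takes 0.05 s, during which the arm holds its last target. There are 200 camera calls.

## Working session

There is one attempt and no reset: what is moved stays moved. The work goes in short steps, Python scripts to look and compute and a tool call to move; the robot and the scene stay as the last step left them, time stands still between calls to the robot, and variables do not carry over. Pictures are saved under pics/ and viewed, at most 10 in all, crops included, and the job is handed in when it is done.

Besides the shell and the picture viewer there is one more tool, called as name(argument=value, ...) on one line, values as JSON. servo_tool: Moves the arm, as the interface text tells. Its arguments: {"type":"object","properties":{"targets":{"type":"array","items":{"type":"array","items":{"type":"number"}}}},"required":["targets"]}

```bash
mkdir -p pics
python3 - <<'E'
from cell import r
import cv2, numpy as np, pickle
d={}
for n in("scene","top"):
    c=r.capture(n); d[n]=c
    cv2.imwrite(f"pics/{n}0.png",cv2.resize(c["color"][:,:,::-1],(800,600),interpolation=cv2.INTER_CUBIC))
    print(n,np.round(c["K"],1).tolist(),np.round(c["world_from_camera"],3).tolist())
    for t in("housing","cap","brush","holder","tray","spray","jar","driver"):
        print(t,[(np.round(b["position"],1).tolist(),round(b["conf"],2)) for b in r.boxes_of(t,c)])
pickle.dump(d,open("d0.pkl","wb"))
print(r.get_obs())
E
```

```text
scene [[364.5, 0.0, 257.3], [0.0, 364.5, 191.2], [0.0, 0.0, 1.0]] [[0.827, 0.437, -0.353, 0.887], [0.562, -0.632, 0.533, -0.546], [0.01, -0.64, -0.769, 0.975], [0.0, 0.0, 0.0, 1.0]]
housing [([272.7, 242.5], 0.66)]
cap [([258.3, 222.3], 0.97), ([299.2, 167.6], 0.33)]
brush [([174.1, 276.0], 0.78)]
holder [([179.7, 300.9], 0.7)]
tray [([161.5, 238.7], 0.96), ([253.5, 130.4], 0.91), ([377.4, 165.7], 0.88), ([300.7, 166.7], 0.56)]
spray [([343.8, 182.8], 0.95), ([170.9, 274.4], 0.21)]
jar [([261.2, 335.9], 0.77)]
driver [([240.8, 216.9], 0.54)]
top [[478.3, 0.0, 258.0], [0.0, 478.3, 188.6], [0.0, 0.0, 1.0]] [[0.008, -0.995, 0.103, 0.353], [-1.0, -0.008, -0.003, 0.07], [0.004, -0.103, -0.995, 1.589], [0.0, 0.0, 0.0, 1.0]]
housing [([295.2, 151.2], 0.5)]
cap [([293.1, 165.7], 0.69)]
brush [([375.1, 195.2], 0.63)]
holder [([364.3, 203.7], 0.59)]
tray [([160.3, 266.3], 0.92), ([145.4, 124.3], 0.77), ([339.1, 253.8], 0.75), ([182.7, 187.4], 0.62)]
spray [([202.4, 130.8], 0.96), ([274.4, 201.0], 0.65)]
jar [([360.9, 122.6], 0.74)]
driver [([275.2, 201.6], 0.74)]
{'time': 0.9, 'joints': array([-1.41614519e+00,  3.58763237e-01,  1.51040793e+00,  1.71881194e-06,
        1.27245508e+00, -1.15072993e-01]), 'qvel': array([-3.46022928e-04,  1.34251630e-04,  1.06711256e-03, -2.62782151e-04,
        1.03300295e-03,  9.30437029e-05]), 'effort': array([-1.07246331e-03, -5.15316904e+01, -2.71131402e+01,  6.71496056e-02,
        2.43449025e-02, -2.69256890e-05]), 'position': array([ 0.15988542, -0.57828659,  0.22264166]), 'tool_rot': array([-3.14155948e+00, -5.48847282e-06,  2.69723623e-01]), 'force': array([-0.15264213,  0.8921728 ,  0.34171308]), 'ft_torque': array([-0.00108404,  0.03513771, -0.01820652]), 'finger_force': 0.0, 'grip_width': 0.08800097249121998}
```

View pics/scene0.png

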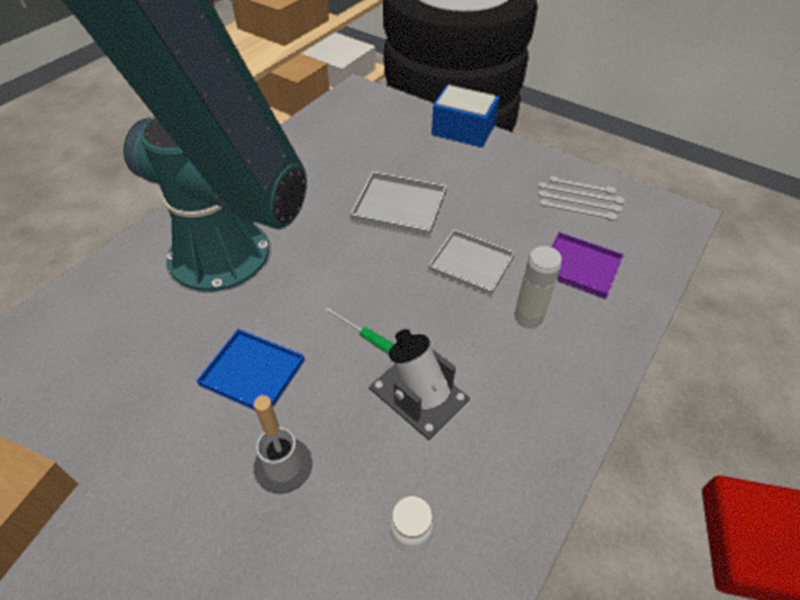

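View pics/top0.png

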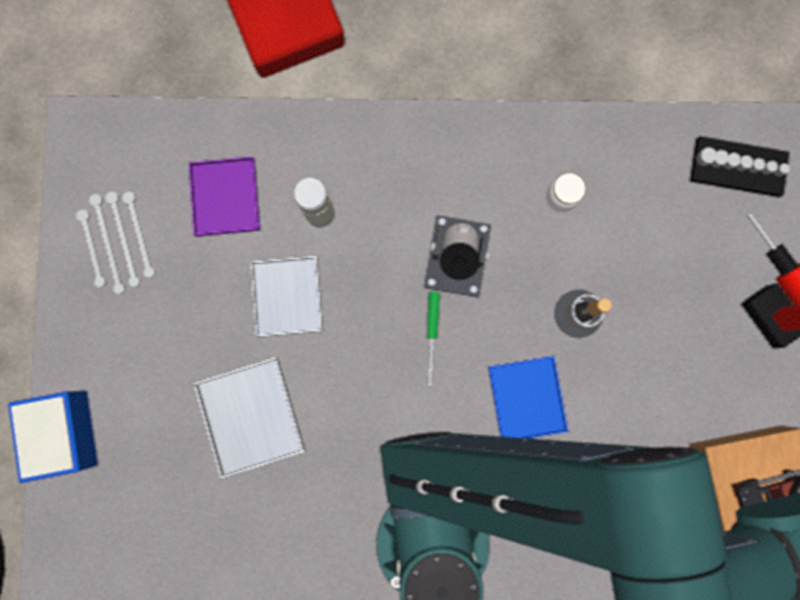

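```bash
cat > h.py <<'E'
import numpy as np, cv2
def proj(c,P):
    W=np.linalg.inv(c["world_from_camera"]);P=np.atleast_2d(P)
    q=P@W[:3,:3].T+W[:3,3]; p=q@c["K"].T; return p[:,:2]/p[:,2:]
def ray(c,uv):
    W=c["world_from_camera"]; d=W[:3,:3]@np.linalg.inv(c["K"])@[uv[0],uv[1],1]
    return W[:3,3],d/np.linalg.norm(d)
def onz(c,uv,z):
    o,d=ray(c,uv); return o+d*(z-o[2])/d[2]
def tri(a,ua,b,ub):
    (o,d),(p,e)=ray(a,ua),ray(b,ub)
    s=np.linalg.lstsq(np.c_[d,-e],p-o,rcond=None)[0]
    x,y=o+s[0]*d,p+s[1]*e; return (x+y)/2,np.linalg.norm(x-y)
def crop(c,u0,v0,w=100,h=75,k=4):
    return cv2.resize(c["color"][v0:v0+h,u0:u0+w,::-1],(w*k,h*k),interpolation=cv2.INTER_CUBIC)
E
python3 - <<'E'
import pickle
from h import *
d=pickle.load(open("d0.pkl","rb"));s,t=d["scene"],d["top"]
im=np.vstack([np.hstack([crop(s,222,205),crop(s,130,245)]),np.hstack([crop(t,245,127),crop(t,325,165)])])
cv2.imwrite("pics/crops.png",im)
# tray corners etc
print("tray",[ np.round(tri(s,[300.7,166.7],t,[182.7,187.4]),4) if 0 else tri(s,[300.7,166.7],t,[182.7,187.4])])
for n,a in dict(bp=[360.9,122.6],sp=[202.4,130.8]).items(): print(n,onz(t,a,.1).round(3))
g=cv2.cvtColor(t["color"],cv2.COLOR_RGB2GRAY)
hsv=cv2.cvtColor(t["color"],cv2.COLOR_RGB2HSV)
m=(g[150:230,145:220]>150).astype(np.uint8)
n,l,st,ce=cv2.connectedComponentsWithStats(m); i=1+np.argmax(st[1:,4])
rc=cv2.minAreaRect(np.argwhere(l==i)[:,::-1].astype(np.float32)); print(rc,st[i])
bx=cv2.boxPoints(rc)+[145,150]; print([onz(t,b,.012).round(3) for b in bx])
E
```

```text
tray [(array([0.51378402, 0.31201481, 0.01215857]), np.float64(0.010554374649814036))]
bp [ 0.721 -0.259  0.1  ]
sp [0.69  0.243 0.1  ]
((37.0, 39.5), (79.0, 74.0), 90.0) [   0    0   75   80 5742]
[array([0.643, 0.444, 0.012]), array([0.645, 0.197, 0.012]), array([0.382, 0.193, 0.012]), array([0.38 , 0.435, 0.012])]
```

View pics/crops.png

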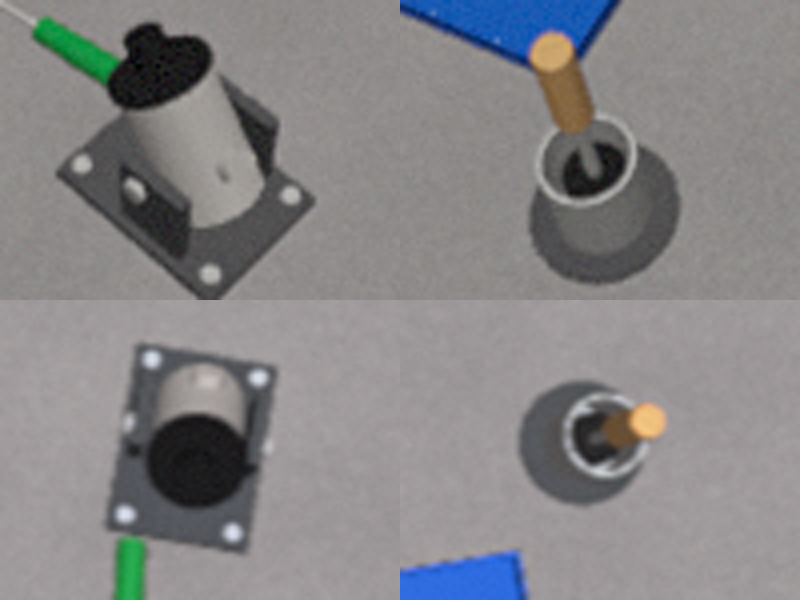

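```bash
cat >> h.py <<'E'
from scipy.optimize import minimize
def circ(r,z,n=40):
    a=np.linspace(0,2*np.pi,n,endpoint=False); return np.c_[r*np.cos(a),r*np.sin(a),np.full(n,z)]
def cyl(r,a,b): return np.r_[circ(r,a),circ(r,b)]
def frame(az):
    z=np.array(az)/np.linalg.norm(az); x=np.cross([0,1,0],z); x/=np.linalg.norm(x); return np.c_[x,np.cross(z,x),z]
def render(c,polys,win,k=8):
    u0,v0,w,h=win; m=np.zeros((h*k,w*k),np.uint8)
    for P in polys:
        q=(proj(c,P)-[u0,v0]+.5)*k-.5
        cv2.fillConvexPoly(m,cv2.convexHull((q*16).round().astype(np.int32)),255,shift=4)
    return cv2.resize(m,(w,h),interpolation=cv2.INTER_AREA)/255.
def fit(views,model,x0,step):
    # views: (cam,win,mask) ; model(x)->list of point sets
    B=lambda m:cv2.GaussianBlur(m.astype(float),(0,0),1.0)
    obs=[(c,w,B(m)) for c,w,m in views]
    f=lambda x:sum(((B(render(c,model(x),w))-m)**2).sum() for c,w,m in obs)
    x=np.array(x0,float)
    for k in(1,.3,.1):
        S=np.vstack([x]+[x+k*np.eye(len(x))[i]*step[i] for i in range(len(x))])
        x=minimize(f,x,method="Nelder-Mead",options=dict(initial_simplex=S,xatol=1e-5,fatol=1e-3,maxiter=300)).x
    return x,f(x)
def win(c,w): u,v,a,b=w; return c["color"][v:v+b,u:u+a].astype(int)
def capmodel(x): # x,y,z of cap origin, dir az, lean
    a,l=x[3],x[4]; R=frame([np.sin(l)*np.cos(a),np.sin(l)*np.sin(a),np.cos(l)])
    return [P@R.T+x[:3] for P in(cyl(.04,.010,.018),cyl(.015,.018,.048))]
def handle(x): # bottom xyz, dx, dy
    R=frame([x[3],x[4],1]); return [cyl(.013,.125,.21)@R.T+x[:3]]
E
cat > m1.py <<'E'
import pickle
from h import *
d=pickle.load(open("d0.pkl","rb"));s,t=d["scene"],d["top"]
ws,wt=(240,205,45,32),(270,150,40,36)
ms,mt=[win(c,w).max(2) for c,w in((s,ws),(t,wt))]
for m in(ms,mt): print(np.percentile(m,[2,10,20,30,40,50]))
th=45
def clean(m):
    n,l,st,_=cv2.connectedComponentsWithStats(m.astype(np.uint8),connectivity=4); return l==1+np.argmax(st[1:,4])
Ms,Mt=clean(ms<th),clean(mt<th)
for M in (Ms,Mt): print("\n".join("".join(".#"[v] for v in r) for r in M.astype(int)))
g=onz(t,[294,167],.13)
x,f=fit([(s,ws,Ms),(t,wt,Mt)],capmodel,[*g,np.pi,.56],[.01,.01,.01,.2,.1]); print("cap",x.round(4),f)
x4,f=fit([(s,ws,Ms),(t,wt,Mt)],lambda y:capmodel([*y,np.radians(32)]),x[:4],[.01,.01,.01,.2]); print("cap32",x4.round(4),f)
Rz=np.array([np.sin(.5585)*np.cos(x4[3]),np.sin(.5585)*np.sin(x4[3]),np.cos(.5585)]);print("axis",Rz," hous",x4[:3]-.1*Rz)
hw=[(165,250,0,0)]
ws,wt=(155,248,30,35),(370,185,30,25)
V=[]
for c,w in((s,ws),(t,wt)):
    im=win(c,w); V.append((c,w,clean((im[...,0]-im[...,2])>35)))
for v in V: print(v[2].sum())
g=onz(t,[386,196],.22)
x,f=fit(V,handle,[g[0],g[1],.01,0,0],[.01,.01,.01,.1,.1]); print("brush",x.round(4),f,"top",x[:3]+.21*frame([x[3],x[4],1])[:,2])
# tray
wt=(150,155,65,70);ws=(270,140,65,55)
V=[]
for c,w in((t,wt),(s,ws)):
    im=win(c,w).min(2); print(np.percentile(im,[5,25,50,75,95])); V.append((c,w,clean(im>(np.percentile(im,5)+np.percentile(im,95))/2)))
def tray(x):
    c,q=np.cos(x[2]),np.sin(x[2]); P=np.array([[a*.08,b*.07,z] for a in(1,-1) for b in(1,-1) for z in(0,.022)])
    return [P@np.array([[c,q,0],[-q,c,0],[0,0,1]])+[x[0],x[1],0]]
for v in (V[:1],V): print("tray",fit(v,tray,[.51,.31,0],[.02,.02,.2]))
p=lambda x,y,ox,oy:[(x+.5)/4-.5+ox,(y+.5)/4-.5+oy]
print("rim tri",tri(s,p(187,160,130,245),t,p(205,136,325,165)),onz(t,p(205,136,325,165),.085),onz(s,p(187,160,130,245),.085))
print("plate",[onz(t,p(*q,245,127),.01).round(3) for q in((137,44),(277,67),(244,252),(107,226))])
E
python3 m1.py
```

```text
[ 18.   27.   33.   83.7 130.6 140. ]
[24.  28.  30.  40.7 80.  90. ]
.............................................
.............................................
.............................................
.............................................
.............................................
.............................................
..................###........................
................######.......................
..............########.......................
..............##########....#................
.............###################.............
..............###################............
..............####################...........
..............####################...........
..............####################...........
.............#####################...........
............######################...........
...........#######################...........
..........#######################............
..........######################.............
.........######################..............
.........####################................
.........#########
[... 2061 characters left out ...]
6751092  0.84805094]  hous [ 0.62887497 -0.06420785  0.02791177]
242
121
brush [ 0.4748 -0.3055  0.0087  0.0308 -0.0099] 9.206967214928532 top [ 0.48126072 -0.30756976  0.21858526]
[149. 154. 158. 204. 209.]
[ 99. 136. 139. 166. 172.]
tray (array([0.51006656, 0.3104985 , 0.11019532]), np.float64(148.0525793895086))
tray (array([0.503592  , 0.31623558, 0.09509114]), np.float64(2645.9252282516595))
rim tri (array([ 0.48014808, -0.30879544,  0.07773342]), np.float64(0.0013576462583685237)) [ 0.4799943  -0.30646815  0.085     ] [ 0.48294675 -0.31117875  0.085     ]
plate [array([ 0.689, -0.003,  0.01 ]), array([ 0.67, -0.12,  0.01]), array([ 0.514, -0.092,  0.01 ]), array([0.535, 0.021, 0.01 ])]
```

```bash
cat >> h.py <<'E'
from scipy.spatial.transform import Rotation as Ro
def tool(tilt,psi): # tool z tilted from down toward heading psi
    x,z=np.array([np.cos(psi),np.sin(psi),0]),np.array([0,0,1.])
    tz=np.sin(tilt)*x-np.cos(tilt)*z; y=np.array([np.sin(psi),-np.cos(psi),0])
    return np.c_[np.cross(y,tz),y,tz]
def go(o,P,R):
    Rc=Ro.from_euler("xyz",o["tool_rot"]).as_matrix()
    print("shift",((P-o["position"])*1e3).round(1),"rot",Ro.from_matrix(R@Rc.T).as_rotvec(degrees=True).round(2))
E
cat > m2.py <<'E'
import pickle
from h import *
from cell import r
d=pickle.load(open("d0.pkl","rb"));s,t=d["scene"],d["top"]
ws,wt=(240,205,45,32),(270,150,40,36)
def clean(m):
    n,l,st,_=cv2.connectedComponentsWithStats(m.astype(np.uint8),connectivity=4); return l==1+np.argmax(st[1:,4])
def smask(c,w,th):
    return clean(win(c,w).max(2)<th)
K=cv2.getStructuringElement(cv2.MORPH_ELLIPSE,(7,7))
for th in(45,60):
  Ms=smask(s,ws,th);Mt=cv2.morphologyEx(smask(t,wt,45).astype(np.uint8),cv2.MORPH_OPEN,K)
  l=np.radians(32)
  for az in(2.94,2.975,3.01):
    V=[(s,ws,Ms),(t,wt,Mt)]
    print(th,az,"free z",*fit(V,lambda y:capmodel([*y,az,l]),[.578,-.047,.115],[.01,.01,.01]),
      "fix z",*fit(V,lambda y:capmodel([*y,.1178,az,l]),[.578,-.047],[.01,.01]))
  for v in V: print("single fixz",*fit([v],lambda y:capmodel([*y,.1178,2.975,l]),[.578,-.047],[.01,.01]))
print(onz(s,[300.7,166.7],.01))
E
python3 m2.py
```

```text
45 2.94 free z [ 0.5785828  -0.04627606  0.11304751] 49.8720252264497 fix z [ 0.57927762 -0.04707225] 56.62929226072912
45 2.975 free z [ 0.57862132 -0.04594941  0.11327097] 51.418177774635716 fix z [ 0.57918519 -0.04687924] 57.40417322950678
45 3.01 free z [ 0.57879797 -0.04562663  0.11329091] 53.44040324694088 fix z [ 0.57905376 -0.04660053] 59.006556407087366
single fixz [ 0.57929254 -0.04891447] 29.644476529844578
single fixz [ 0.57919045 -0.04562154] 23.239756625647416
60 2.94 free z [ 0.57861706 -0.04602187  0.11289377] 38.74696150261909 fix z [ 0.5793552  -0.04697799] 44.297000236201455
60 2.975 free z [ 0.57867352 -0.04588972  0.11371909] 39.77007367624445 fix z [ 0.5791925  -0.04688054] 44.74422194974642
60 3.01 free z [ 0.57870404 -0.04560113  0.1144079 ] 41.29438610198581 fix z [ 0.57908384 -0.04641151] 45.86939618856454
single fixz [ 0.57934804 -0.04836929] 17.5829880573435
single fixz [ 0.57919045 -0.04562154] 23.239756625647416
[0.50898919 0.31021019 0.01      ]
```

```bash
cat > k.py <<'E'
from h import *
AZ,L=2.975,np.radians(32)
AX=np.array([np.sin(L)*np.cos(AZ),np.sin(L)*np.sin(AZ),np.cos(L)])
CAP=np.array([.579,-.0465,.1172]); H=CAP-.1*AX
RT=tool(L,AZ-np.pi); TRAY=np.array([.5095,.3103,0]); BR=np.array([.478,-.3065,.01])
E
python3 - <<'E'
from k import *
from cell import r
o=r.get_obs(); print(AX,H)
go(o,np.array([.36,-.25,.38]),RT); go(o,CAP+.122*AX,RT); go(o,CAP+.022*AX,RT)
E
```

```text
[-0.5225828   0.08787288  0.8480481 ] [ 0.63125828 -0.05528729  0.03239519]
shift [200.1 328.3 157.4] rot [  1.66 -32.21 -24.34]
shift [355.4 542.5  -2. ] rot [  1.66 -32.21 -24.34]
shift [407.6 533.7 -86.8] rot [  1.66 -32.21 -24.34]
```

servo_tool(targets=[[60,40,60,120,0,0,0],[60,90,130,150,0,0,0],[60,130,200,157,0.3,-6.4,-4.9],[60,165,260,157,0.7,-12.9,-9.7],[60,200,328,157,1.0,-19.3,-14.6],[60,240,390,140,1.3,-25.8,-19.5],[60,290,440,110,1.66,-32.21,-24.34],[60,330,490,60,1.66,-32.21,-24.34]])

```text
time: 1.7
position: [0.3512, -0.2788, 0.333]
tool_rot: [-3.139, -0.561, -0.176]
force: [1.3, 0.2, -0.5]
grip_width: 0.06
finger_force: 0.0
```

Run:
```python
from k import *
from cell import r
o=r.get_obs(); print(o["position"],o["joints"].round(2))
go(o,CAP+.122*AX,RT); go(o,CAP+.022*AX,RT)
```

```text
[ 0.35119432 -0.27877037  0.33299046] [-1.26 -0.19  2.    0.55  1.12  0.3 ]
shift [ 164.1  243.  -112.3] rot [-0.08  0.16  0.49]
shift [ 216.3  234.2 -197.1] rot [-0.08  0.16  0.49]
```

servo_tool(targets=[[60,20,60,0,0,0,0],[60,40,120,0,0,0,0],[60,80,180,-20,0,0,0.5],[60,120,230,-60,0,0.2,0.5],[60,164,243,-112,0,0.2,0.5],[60,164,243,-112,0,0.2,0.5],[60,164,243,-112,0,0.2,0.5],[60,164,243,-112,0,0.2,0.5]])

```text
time: 2.5
position: [0.5173, -0.0329, 0.2175]
tool_rot: [-3.141, -0.548, -0.151]
force: [-1.0, -0.3, 0.6]
grip_width: 0.06
finger_force: 0.0
```

Run:
```python
from k import *
from cell import r
o=r.get_obs(); print(o["position"],o["joints"].round(2))
go(o,CAP+.122*AX,RT); go(o,CAP+.022*AX,RT)
s,t=r.capture("scene"),r.capture("top")
cv2.imwrite("pics/pre.png",np.vstack([np.hstack([crop(s,200,160,w=120,h=112,k=3)]),np.hstack([crop(t,235,110,w=120,h=87,k=3)])]))
```

```text
[ 0.51730812 -0.03287187  0.2175346 ] [-0.23  0.03  2.14  0.09  0.44  1.42]
shift [-2.1 -2.9  3.1] rot [-0.11 -0.57 -0.88]
shift [ 50.2 -11.7 -81.7] rot [-0.11 -0.57 -0.88]
```

View pics/pre.png

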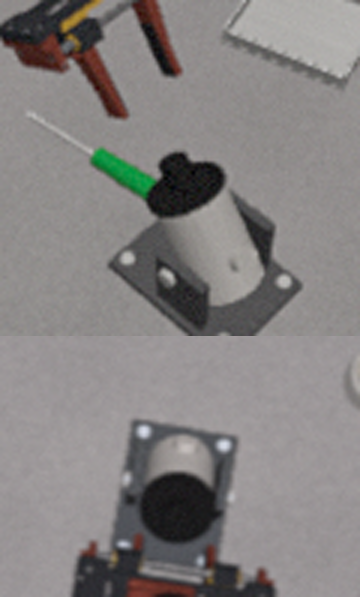

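The gripper (red fingers, tips at about (115,115) and (175,70) in the upper crop) stands clear in front of the knob (175,160), in line with the housing. I'll advance along the axis.

servo_tool(targets=[[60,8,-5,-15,0,-0.6,-0.9],[60,18,-7,-30,0,-0.6,-0.9],[60,28,-8,-47,0,-0.6,-0.9],[60,37,-10,-61,0,-0.6,-0.9],[60,44,-11,-72,0,-0.6,-0.9],[60,47,-11,-77,0,-0.6,-0.9],[60,47,-11,-77,0,-0.6,-0.9],[60,47,-11,-77,0,-0.6,-0.9]])

```text
time: 3.4
position: [0.5642, -0.0494, 0.1475]
tool_rot: [-3.14, -0.565, -0.175]
force: [0.3, -0.1, 0.3]
grip_width: 0.0604
finger_force: 0.0
```

Run:
```python
from k import *
from cell import r
o=r.get_obs(); print(o["position"],o["force"])
go(o,CAP+.022*AX,RT)
```

```text
[ 0.56419695 -0.04936228  0.1474507 ] [ 0.34898937 -0.12737327  0.26903408]
shift [  3.3   4.8 -11.6] rot [-0.01  0.37  0.46]
```

servo_tool(targets=[[60,0,0,0,0,0,0],[60,0,0,0,0,0,0]])

```text
time: 3.6
position: [0.5641, -0.0486, 0.147]
tool_rot: [-3.14, -0.564, -0.174]
force: [0.1, 0.2, -0.4]
grip_width: 0.0596
finger_force: 0.0
```

Run:
```python
from k import *
from cell import r
o=r.get_obs(); print(o["position"],o["qvel"].round(3))
go(o,CAP+.022*AX,RT)
```

```text
[ 0.56414696 -0.04856067  0.14698682] [ 0.004  0.006  0.001  0.001 -0.001 -0.001]
shift [  3.4   4.  -11.1] rot [-0.02  0.35  0.39]
```

servo_tool(targets=[[60,2,2.5,-6,0,0.3,0.4],[60,3.4,4,-11,0,0.3,0.4],[60,3.4,4,-11,0,0.3,0.4],[60,3.4,4,-11,0,0.3,0.4],[60,3.4,4,-11,0,0.3,0.4]])

```text
time: 4.1
position: [0.5683, -0.0446, 0.1386]
tool_rot: [-3.14, -0.552, -0.166]
force: [-0.4, -0.3, -0.8]
grip_width: 0.0599
finger_force: 0.0
```

Run:
```python
from k import *
from cell import r
o=r.get_obs(); print(o["position"],o["force"])
go(o,CAP+.022*AX,RT)
s,t=r.capture("scene"),r.capture("top")
cv2.imwrite("pics/grip.png",np.hstack([crop(s,215,170,w=80,h=100,k=5),crop(t,255,125,w=80,h=100,k=5)]))
```

```text
[ 0.56827731 -0.04462047  0.13858897] [-0.41259787 -0.28865719 -0.79453343]
shift [-0.8  0.1 -2.7] rot [-0.13 -0.36 -0.05]
```

View pics/grip.png

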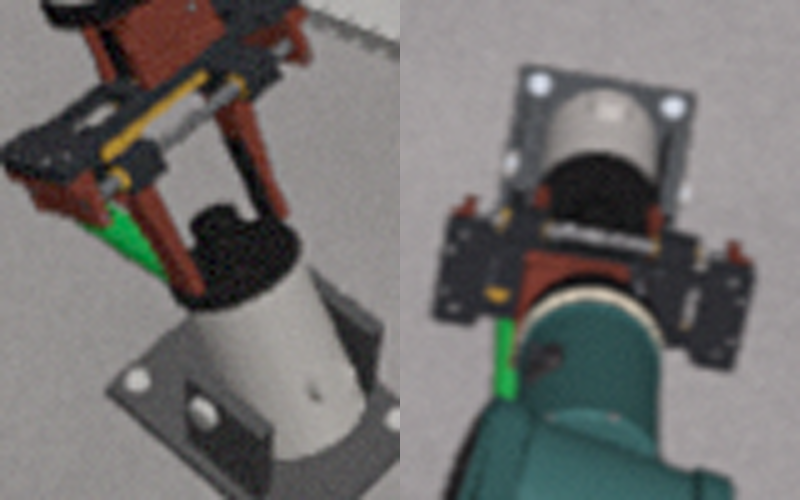

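The fingers straddle the knob (knob (215,225), fingers (190,270) and (275,190) in the left crop), so I'll close now.

servo_tool(targets=[[40,0,0,-1,0,0,0],[20,0,0,-1,0,0,0],[20,0,0,-1,0,0,0],[20,0,0,-1,0,0,0],[20,0,0,-1,0,0,0],[20,0,0,-1,0,0,0]])

```text
time: 4.8
position: [0.5684, -0.0448, 0.1383]
tool_rot: [-3.14, -0.552, -0.167]
force: [-0.1, 0.7, 0.7]
grip_width: 0.0297
finger_force: 30.0
```

servo_tool(targets=[[20,-3,0.5,4,0,0,0],[20,-8,1.3,13,0,0,0],[20,-16,2.6,25,0,0,0],[20,-26,4.4,42,0,0,0],[20,-37,6.2,60,0,0,0],[20,-37,6.2,70,0,0,0],[20,-37,6.2,70,0,0,0]])

```text
time: 5.5
position: [0.5314, -0.0386, 0.2103]
tool_rot: [-3.14, -0.554, -0.166]
force: [0.2, -0.1, -1.6]
grip_width: 0.0297
finger_force: 30.0
```

Run:
```python
from k import *
from cell import r
o=r.get_obs(); print(o["position"],o["force"],o["finger_force"],o["grip_width"])
RD=tool(0,0.1)
go(o,TRAY+[0,0,.15],RD)
```

```text
[ 0.53142236 -0.0385747   0.21026426] [ 0.2476163  -0.06644339 -1.5853981 ] 29.999321401119232 0.02966882868134802
shift [-21.9 348.9 -60.3] rot [ 0.99 31.84 14.85]
```

servo_tool(targets=[[20,-3,45,5,0.2,6,3],[20,-6,90,5,0.4,12,6],[20,-10,140,0,0.6,18,9],[20,-14,190,-10,0.8,24,12],[20,-18,240,-20,1,30,14.85],[20,-21,290,-30,1,31.84,14.85],[20,-22,330,-40,1,31.84,14.85],[20,-22,349,-50,1,31.84,14.85]])

```text
time: 6.3
position: [0.509, 0.3139, 0.1567]
tool_rot: [-3.14, 0.004, 0.102]
force: [-0.3, -0.6, -2.0]
grip_width: 0.0291
finger_force: 30.0
```

servo_tool(targets=[[20,0,0,0,0,0,0],[20,0,0,0,0,0,0],[20,0,0,0,0,0,0]])

```text
time: 6.6
position: [0.5095, 0.3088, 0.1585]
tool_rot: [3.141, 0.003, 0.099]
force: [0.3, -0.0, -0.9]
grip_width: 0.0298
finger_force: 30.0
```

Run:
```python
from k import *
from cell import r
o=r.get_obs(); print(o["position"],o["force"],o["finger_force"])
go(o,TRAY+[0,0,.036],tool(0,0.1))
```

```text
[0.50945577 0.3088064  0.15846706] [ 0.33077179 -0.02110738 -0.92507544] 29.99921679496765
shift [   0.     1.5 -122.5] rot [ 0.04 -0.17  0.08]
```

servo_tool(targets=[[20,0,1,-30,0,-0.2,0],[20,0,1,-65,0,-0.2,0],[20,0,1,-95,0,-0.2,0],[20,0,1,-112,0,-0.2,0],[20,0,1,-120,0,-0.2,0],[20,0,1,-122.5,0,-0.2,0],[20,0,1,-122.5,0,-0.2,0],[20,0,1,-122.5,0,-0.2,0]])

```text
time: 7.4
position: [0.5105, 0.3115, 0.037]
tool_rot: [-3.141, -0.003, 0.099]
force: [-0.1, 1.0, -1.0]
grip_width: 0.0296
finger_force: 30.0
```

servo_tool(targets=[[20,0,0,-3,0,0,0],[20,0,0,-5,0,0,0],[20,0,0,-6,0,0,0],[20,0,0,-6,0,0,0]])

```text
time: 7.8
position: [0.5092, 0.3114, 0.0296]
tool_rot: [3.142, -0.0, 0.1]
force: [-0.1, 0.4, -2.1]
grip_width: 0.0295
finger_force: 30.0
```

servo_tool(targets=[[20,0,0,-1,0,0,0],[20,0,0,-1.5,0,0,0],[20,0,0,-1.5,0,0,0]])

```text
time: 8.1
position: [0.5094, 0.3114, 0.0281]
tool_rot: [3.142, -0.0, 0.1]
force: [0.8, 0.7, -1.0]
grip_width: 0.0294
finger_force: 30.0
```

servo_tool(targets=[[20,0,0,-1,0,0,0],[20,0,0,-1,0,0,0],[20,0,0,-1,0,0,0]])

```text
time: 8.4
position: [0.5097, 0.3115, 0.0275]
tool_rot: [-3.141, -0.001, 0.1]
force: [0.0, -0.1, 2.1]
grip_width: 0.0298
finger_force: 30.0
```

Contact (+3 N). Release gently and retreat upward.

servo_tool(targets=[[32,0,0,0,0,0,0],[45,0,0,0,0,0,0],[70,0,0,0,0,0,0],[70,0,0,0,0,0,0],[70,0,0,20,0,0,0],[70,0,0,60,0,0,0],[70,0,0,110,0,0,0],[70,0,0,160,0,0,0]])

```text
time: 9.2
position: [0.5088, 0.3111, 0.1884]
tool_rot: [3.141, 0.001, 0.1]
force: [0.7, -0.6, -0.0]
grip_width: 0.07
finger_force: 0.0
```

servo_tool(targets=[[60,-20,-45,50,0,0,0],[60,-40,-90,80,0,0,0],[60,-60,-135,100,0,0,0],[60,-80,-180,120,0,0,0],[60,-85,-230,120,0,0,0],[60,-85,-280,120,0,0,0],[60,-85,-330,120,0,0,0],[60,-85,-370,120,0,0,0]])

```text
time: 10.0
position: [0.4241, -0.0403, 0.3076]
tool_rot: [3.141, -0.002, 0.1]
force: [0.7, 0.7, 0.3]
grip_width: 0.0601
finger_force: 0.0
```

Run:
```python
from k import *
from cell import r
o=r.get_obs(); print(o["position"],o["joints"].round(2))
go(o,BR+[0,0,.30],tool(0,-.35)); 
s,t=r.capture("scene"),r.capture("top")
print([(b["position"],b["conf"]) for b in r.boxes_of("cap",t)],[(b["position"],b["conf"]) for b in r.boxes_of("cap",s)])
cv2.imwrite("pics/after.png",np.hstack([crop(s,255,120,w=100,h=100,k=4),crop(t,140,140,w=100,h=100,k=4)]))
```

```text
[ 0.42408226 -0.04030769  0.30761237] [-0.26  0.02  1.73  0.    1.39  1.21]
shift [  53.9 -266.2    2.4] rot [  0.04   0.11 -25.8 ]
[([183.8, 188.2], 0.76), ([374.8, 195.4], 0.61)] [([299.0, 175.2], 0.73)]
```

View pics/after.png

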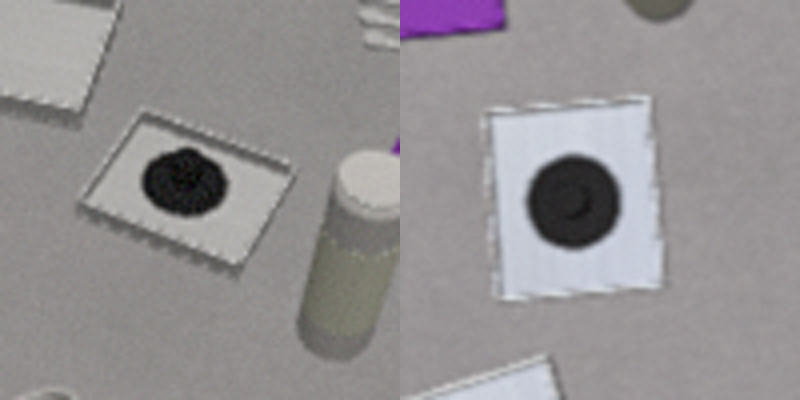

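The cap lies flat, knob up, in the middle of the right tray (cap at (575,200) in the right crop). Now to the brush.

Run:
```python
from k import *
from cell import r
o=r.get_obs(); go(o,np.array([.480,-.307,.29]),tool(0,-.167)); go(o,np.array([.480,-.307,.16]),tool(0,-.167))
```

```text
shift [  55.5 -267.5  -17. ] rot [ -0.03   0.03 -15.07]
shift [  55.5 -267.5 -147. ] rot [ -0.03   0.03 -15.07]
```

servo_tool(targets=[[60,12,-45,5,0,0,-3],[60,22,-90,5,0,0,-6],[60,32,-135,0,0,0,-9],[60,42,-180,-5,0,0,-12],[60,50,-225,-10,0,0,-15],[60,56,-267,-15,0,0,-15.2],[60,56,-267,-15,0,0,-15.2],[60,56,-267,-15,0,0,-15.2]])

```text
time: 11.0
position: [0.4813, -0.304, 0.2912]
tool_rot: [-3.14, 0.001, -0.165]
force: [-0.2, 0.2, -0.5]
grip_width: 0.0602
finger_force: 0.0
```

servo_tool(targets=[[60,0,0,0,0,0,0],[60,0,0,0,0,0,0]])

```text
time: 11.2
position: [0.481, -0.3035, 0.2923]
tool_rot: [-3.141, -0.001, -0.163]
force: [0.0, 0.9, 0.1]
grip_width: 0.0598
finger_force: 0.0
```

Run:
```python
from k import *
from cell import r
o=r.get_obs(); print(o["position"]); go(o,np.array([.480,-.307,.16]),tool(0,-.167))
```

```text
[ 0.48098212 -0.30346869  0.29232885]
shift [  -1.    -3.5 -132.3] rot [-0.02  0.04 -0.22]
```

servo_tool(targets=[[60,-1,-3.5,-25,0,0,0],[60,-1,-3.5,-60,0,0,0],[60,-1,-3.5,-95,0,0,0],[60,-1,-3.5,-120,0,0,0],[60,-1,-3.5,-132,0,0,0],[60,-1,-3.5,-132,0,0,0],[60,-1,-3.5,-132,0,0,0]])

```text
time: 11.9
position: [0.4805, -0.3091, 0.1612]
tool_rot: [3.141, -0.002, -0.165]
force: [1.1, -0.4, 0.1]
grip_width: 0.0601
finger_force: 0.0
```

servo_tool(targets=[[40,0,0,0,0,0,0],[18,0,0,0,0,0,0],[18,0,0,0,0,0,0],[18,0,0,0,0,0,0],[18,0,0,0,0,0,0],[18,0,0,0,0,0,0]])

```text
time: 12.5
position: [0.4796, -0.3092, 0.1601]
tool_rot: [-3.141, -0.0, -0.166]
force: [-0.1, -0.0, 0.6]
grip_width: 0.0256
finger_force: 30.0
```

servo_tool(targets=[[18,0,0,10,0,0,0],[18,0,0,30,0,0,0],[18,0,0,60,0,0,0],[18,0,0,95,0,0,0],[18,0,0,130,0,0,0],[18,0,0,150,0,0,0],[18,0,0,150,0,0,0],[18,0,0,150,0,0,0]])

```text
time: 13.3
position: [0.4795, -0.3089, 0.3098]
tool_rot: [-3.142, -0.001, -0.166]
force: [0.3, -0.0, -2.2]
grip_width: 0.026
finger_force: 30.0
```

Run:
```python
from k import *
from cell import r
import pickle
o=r.get_obs(); print(o["position"],o["force"],o["finger_force"])
s,t=r.capture("scene"),r.capture("top"); pickle.dump((s,t),open("d1.pkl","wb"))
go(o,H+.30*AX,RT); go(o,H+.28*AX,RT)
p=proj(s,np.array([o["position"]-[0,0,.15],H+.11*AX])); print(p)
a=crop(s,130,165,w=100,h=120,k=4)
b=crop(s,222,205,w=70,h=75,k=6)
q=lambda P,u,v,k:((proj(s,P)-[u,v]+.5)*k).astype(np.int32)
for f,col in((lambda z:[o["position"][0],o["position"][1],o["position"][2]-.15+z],(0,255,255)),):
    for z in(0,.05): cv2.polylines(a,[q(circ(.022,0)+f(z),130,165,4)],True,col,1)
for z,rr in((.11,.03),(.11,.036),(.0,.036)): cv2.polylines(b,[q(circ(rr,z)@frame(AX).T+H,222,205,6)],True,(0,0,255),1)
c=crop(t,255,127,w=70,h=75,k=6)
q2=lambda P:((proj(t,P)-[255,127]+.5)*6).astype(np.int32)
for z,rr in((.11,.03),(.11,.036)): cv2.polylines(c,[q2(circ(rr,z)@frame(AX).T+H)],True,(0,0,255),1)
out=np.zeros((600,800,3),np.uint8); out[:480,:400]=a
b=cv2.resize(b,(280,300));c=cv2.resize(c,(280,300)); out[:300,400:680]=b; out[300:,400:680]=c
cv2.imwrite("pics/lift.png",out)
```

```text
[ 0.47949184 -0.30894505  0.30979449] [ 0.28286606 -0.01465516 -2.18922026] 29.999881982803345
shift [ -5. 280. -23.] rot [ -5.29 -31.53  -0.06]
shift [  5.4 278.3 -39.9] rot [ -5.29 -31.53  -0.06]
[[171.05670014 269.7279581 ]
 [262.04346285 222.95924347]]
```

View pics/lift.png

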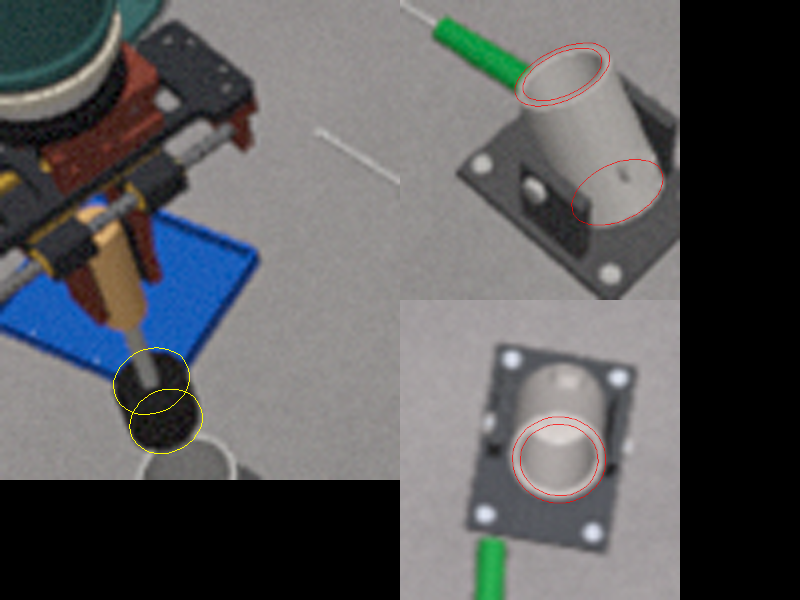

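The model rings match the housing mouth in both views (mouth at (562,75) and (558,457)), and the bristle head is where predicted. I'll move over the mouth.

servo_tool(targets=[[18,-10,30,20,0,0,0],[18,-20,70,30,-1,-6,0],[18,-20,110,30,-2,-12,0],[18,-18,150,25,-3,-18,0],[18,-15,190,15,-4,-24,0],[18,-10,225,0,-5,-30,0],[18,-8,255,-10,-5.3,-31.5,0],[18,-5,280,-23,-5.3,-31.5,0]])

```text
time: 14.2
position: [0.4709, -0.027, 0.2838]
tool_rot: [-3.141, -0.554, -0.166]
force: [1.7, -1.3, -1.1]
grip_width: 0.0258
finger_force: 30.0
```

servo_tool(targets=[[18,0,0,0,0,0,0],[18,0,0,0,0,0,0],[18,0,0,0,0,0,0],[18,0,0,0,0,0,0]])

```text
time: 14.6
position: [0.4752, -0.0304, 0.2874]
tool_rot: [3.141, -0.558, -0.167]
force: [-0.1, 0.3, -1.7]
grip_width: 0.0258
finger_force: 30.0
```

Run:
```python
from k import *
from cell import r
o=r.get_obs(); print(o["position"],o["force"],o["joints"].round(2))
for z in(.28,.22,.165):go(o,H+z*AX,RT)
s,t=r.capture("scene"),r.capture("top")
cv2.imwrite("pics/mouth.png",np.hstack([crop(s,205,150,w=100,h=120,k=4),crop(t,245,120,w=100,h=120,k=4)]))
```

```text
[ 0.47523062 -0.03040978  0.28742667] [-0.14130397  0.29792286 -1.74088448] [-0.24 -0.16  2.1   0.06  0.65  1.46]
shift [  9.7  -0.3 -17.6] rot [ 0.04 -0.01  0.05]
shift [ 41.1  -5.5 -68.5] rot [ 0.04 -0.01  0.05]
shift [  69.8  -10.4 -115.1] rot [ 0.04 -0.01  0.05]
```

View pics/mouth.png

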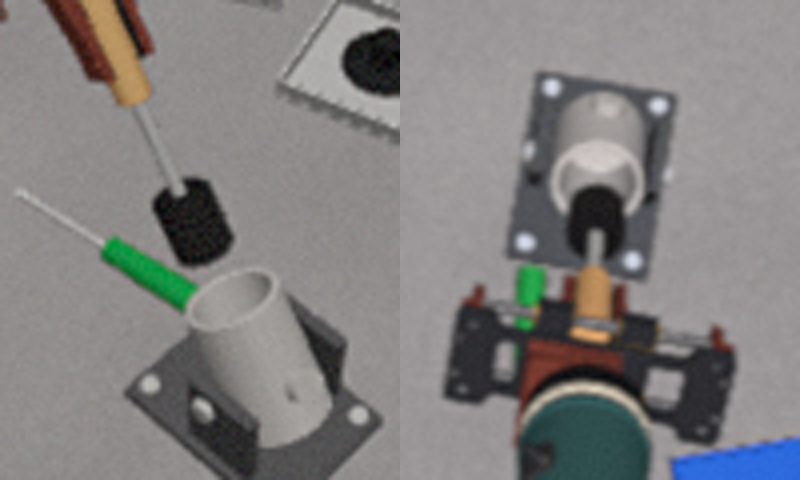

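The brush head at (203,245) points down the axis at the mouth (233,300), and the top view agrees. I'll insert to half depth.

servo_tool(targets=[[18,5,-0.2,-9,0,0,0],[18,12,-1,-21,0,0,0],[18,20,-2,-34,0,0,0],[18,28,-3.3,-47,0,0,0],[18,36,-4.6,-60,0,0,0],[18,41,-5.5,-68.5,0,0,0],[18,41,-5.5,-68.5,0,0,0],[18,41,-5.5,-68.5,0,0,0]])

```text
time: 15.5
position: [0.5157, -0.035, 0.2186]
tool_rot: [3.141, -0.558, -0.166]
force: [-0.5, 0.1, -1.6]
grip_width: 0.0255
finger_force: 30.0
```

Run:
```python
from k import *
from cell import r
o=r.get_obs(); print(o["position"],o["force"],o["ft_torque"])
for z in(.22,.165):go(o,H+z*AX,RT)
```

```text
[ 0.5156899  -0.03495595  0.21859314] [-0.48515676  0.13755396 -1.60226591] [0.11975901 0.39432462 0.02588855]
shift [ 0.6 -1.   0.4] rot [ 0.02 -0.05 -0.02]
shift [ 29.3  -5.8 -46.3] rot [ 0.02 -0.05 -0.02]
```

servo_tool(targets=[[18,7,-1.7,-11,0,0,0],[18,15,-3,-24,0,0,0],[18,22,-4.5,-35,0,0,0],[18,27,-5.4,-43,0,0,0],[18,29,-5.8,-46,0,0,0],[18,29,-5.8,-46,0,0,0],[18,29,-5.8,-46,0,0,0]])

```text
time: 16.2
position: [0.5447, -0.0404, 0.173]
tool_rot: [3.141, -0.558, -0.165]
force: [0.1, 0.1, -0.8]
grip_width: 0.0257
finger_force: 30.0
```

Run:
```python
from k import *
from cell import r
o=r.get_obs(); print(o["force"],o["ft_torque"],"brush z",(o["position"]-H)@AX-.15)
for z in(.225,.165):go(o,H+z*AX,RT)
```

```text
[ 0.05332536  0.081697   -0.82624139] [0.10967919 0.4396603  0.00675329] brush z 0.015757404850770457
shift [-31.    4.9  50.2] rot [ 0.03 -0.01 -0.05]
shift [ 0.4 -0.4 -0.6] rot [ 0.03 -0.01 -0.05]
```

servo_tool(targets=[[18,1,-0.3,-1.5,0,0,0],[18,2,-0.5,-3,0,0,0],[18,2,-0.5,-3,0,0,0],[18,2,-0.5,-3,0,0,0]])

```text
time: 16.6
position: [0.5467, -0.0409, 0.1695]
tool_rot: [3.141, -0.558, -0.165]
force: [0.3, 0.6, -2.2]
grip_width: 0.0253
finger_force: 30.0
```

servo_tool(targets=[[18,-5,0.8,8,0,0,0],[18,-13,2.2,21,0,0,0],[18,-22,3.7,35,0,0,0],[18,-31,5.2,50,0,0,0],[18,-38,6.4,62,0,0,0],[18,-42,7,68,0,0,0],[18,-42,7,68,0,0,0],[18,-42,7,68,0,0,0]])

```text
time: 17.4
position: [0.5047, -0.0339, 0.2375]
tool_rot: [3.141, -0.558, -0.165]
force: [-0.6, 0.9, -1.2]
grip_width: 0.0256
finger_force: 30.0
```

Run:
```python
from k import *
from cell import r
o=r.get_obs(); print(o["force"],o["ft_torque"],"brush z",(o["position"]-H)@AX-.15)
for z in(.242,.163):go(o,H+z*AX,RT)
```

```text
[-0.57571496  0.85312094 -1.16695665] [ 0.06917085  0.46015362 -0.06850519] brush z 0.09201036505682458
shift [ 0.1 -0.1  0.1] rot [ 0.03 -0.02 -0.05]
shift [ 41.4  -7.  -66.9] rot [ 0.03 -0.02 -0.05]
```

servo_tool(targets=[[18,5,-0.8,-8,0,0,0],[18,13,-2.2,-21,0,0,0],[18,22,-3.7,-35,0,0,0],[18,31,-5.2,-50,0,0,0],[18,38,-6.4,-62,0,0,0],[18,42,-7,-68,0,0,0],[18,42,-7,-68,0,0,0],[18,42,-7,-68,0,0,0]])

```text
time: 18.2
position: [0.5466, -0.0409, 0.1687]
tool_rot: [3.141, -0.557, -0.165]
force: [-0.4, 0.3, -2.3]
grip_width: 0.0253
finger_force: 30.0
```

servo_tool(targets=[[18,0.5,-0.1,-0.8,0,0,0],[18,1,-0.2,-1.7,0,0,0],[18,1,-0.2,-1.7,0,0,0],[18,1,-0.2,-1.7,0,0,0]])

```text
time: 18.6
position: [0.5477, -0.0411, 0.1681]
tool_rot: [3.141, -0.558, -0.165]
force: [0.2, -0.4, -2.5]
grip_width: 0.0259
finger_force: 30.0
```

servo_tool(targets=[[18,0.5,-0.1,-0.8,0,0,0],[18,1,-0.2,-1.7,0,0,0],[18,1,-0.2,-1.7,0,0,0],[18,1,-0.2,-1.7,0,0,0]])

```text
time: 19.0
position: [0.5481, -0.0411, 0.1674]
tool_rot: [3.141, -0.56, -0.165]
force: [-14.2, 1.9, 18.9]
grip_width: 0.0258
finger_force: 30.0
```

Floor felt, so the depth is confirmed. Draw up, then the third stroke, then withdraw.

servo_tool(targets=[[18,-6,1,10,0,0,0],[18,-14,2.3,23,0,0,0],[18,-23,3.9,37,0,0,0],[18,-32,5.4,52,0,0,0],[18,-40,6.7,65,0,0,0],[18,-44,7.4,71,0,0,0],[18,-44,7.4,71,0,0,0],[18,-44,7.4,71,0,0,0]])

```text
time: 19.8
position: [0.5047, -0.034, 0.237]
tool_rot: [3.141, -0.558, -0.165]
force: [-0.1, 1.1, -1.7]
grip_width: 0.0257
finger_force: 30.0
```

servo_tool(targets=[[18,5,-0.8,-8,0,0,0],[18,13,-2.2,-21,0,0,0],[18,22,-3.7,-35,0,0,0],[18,31,-5.2,-50,0,0,0],[18,38,-6.4,-62,0,0,0],[18,42.5,-7.2,-69,0,0,0],[18,42.5,-7.2,-69,0,0,0],[18,42.5,-7.2,-69,0,0,0]])

```text
time: 20.6
position: [0.5471, -0.0411, 0.1672]
tool_rot: [3.141, -0.556, -0.165]
force: [-0.1, 0.1, -2.2]
grip_width: 0.0257
finger_force: 30.0
```

servo_tool(targets=[[18,-6,1,10,0,0,0],[18,-16,2.7,26,0,0,0],[18,-28,4.7,45,0,0,0],[18,-42,7,68,0,0,0],[18,-56,9.4,91,0,0,0],[18,-68,11.4,110,0,0,0],[18,-75,12.6,122,0,0,0],[18,-75,12.6,122,0,0,0]])

```text
time: 21.4
position: [0.4721, -0.0286, 0.2931]
tool_rot: [3.14, -0.563, -0.165]
force: [0.8, -0.5, -1.4]
grip_width: 0.0258
finger_force: 30.0
```

Run:
```python
from k import *
from cell import r
o=r.get_obs(); print(o["position"],o["force"],"brush z",(o["position"]-H)@AX-.15)
go(o,np.array([.4796,-.3085,.31]),tool(0,-.167))
```

```text
[ 0.47209452 -0.02855462  0.29311069] [ 0.8369351  -0.54972696 -1.41861472] brush z 0.15662460115411866
shift [   7.5 -279.9   16.9] rot [ 5.4  31.82 -0.09]
```

servo_tool(targets=[[18,-10,-20,25,0,0,0],[18,-15,-60,45,0.9,5.3,0],[18,-15,-100,50,1.8,10.6,0],[18,-10,-140,45,2.7,15.9,0],[18,-5,-180,40,3.6,21.2,0],[18,0,-220,30,4.5,26.5,0],[18,5,-255,22,5.4,31.8,0],[18,7.5,-280,17,5.4,31.8,0]])

```text
time: 22.2
position: [0.4817, -0.3117, 0.3047]
tool_rot: [-3.141, 0.008, -0.166]
force: [-0.3, 0.7, -1.6]
grip_width: 0.0255
finger_force: 30.0
```

servo_tool(targets=[[18,0,0,0,0,0,0],[18,0,0,0,0,0,0],[18,0,0,0,0,0,0],[18,0,0,0,0,0,0]])

```text
time: 22.6
position: [0.4795, -0.3074, 0.3077]
tool_rot: [-3.141, 0.004, -0.165]
force: [0.1, 0.2, -1.7]
grip_width: 0.0255
finger_force: 30.0
```

Run:
```python
from k import *
from cell import r
o=r.get_obs(); print(o["position"],o["force"])
go(o,np.array([.4796,-.3085,.165]),tool(0,-.167))
s,t=r.capture("scene"),r.capture("top")
cv2.imwrite("pics/hold.png",np.hstack([crop(s,130,195,w=100,h=130,k=4),crop(t,325,145,w=100,h=130,k=4)]))
```

```text
[ 0.47945419 -0.30738444  0.30773947] [ 0.0684799   0.21661013 -1.74066888]
shift [ 1.000e-01 -1.100e+00 -1.427e+02] rot [-0.08 -0.22 -0.11]
```

View pics/hold.png

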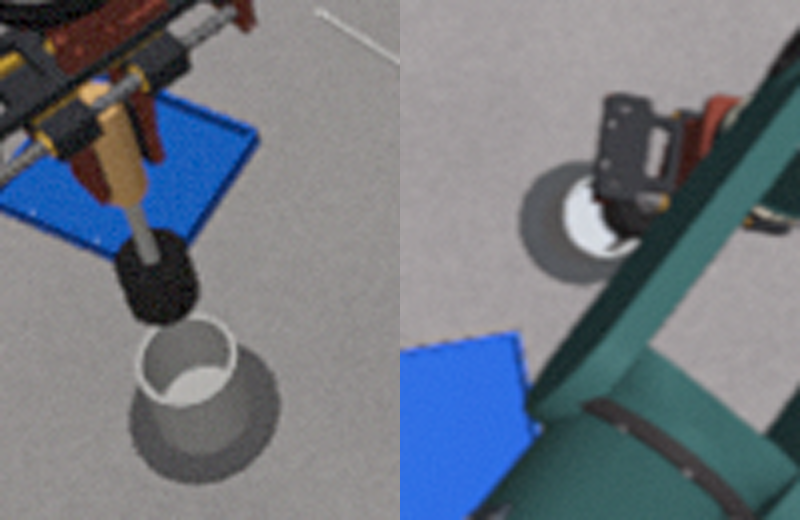

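The head (158,280) hangs over the can's mouth (187,360), as it did after lifting. I'll lower it.

servo_tool(targets=[[18,0,-1,-20,0,-0.2,0],[18,0,-1,-45,0,-0.2,0],[18,0,-1,-70,0,-0.2,0],[18,0,-1,-95,0,-0.2,0],[18,0,-1,-118,0,-0.2,0],[18,0,-1,-134,0,-0.2,0],[18,0,-1,-142,0,-0.2,0],[18,0,-1,-142,0,-0.2,0]])

```text
time: 23.5
position: [0.4792, -0.3088, 0.1646]
tool_rot: [-3.139, 0.003, -0.165]
force: [0.5, 0.1, -0.9]
grip_width: 0.0257
finger_force: 30.0
```

servo_tool(targets=[[18,0,0,-1.5,0,0,0],[18,0,0,-3,0,0,0],[18,0,0,-3.5,0,0,0],[18,0,0,-3.5,0,0,0]])

```text
time: 23.9
position: [0.4799, -0.3097, 0.1621]
tool_rot: [-3.141, 0.001, -0.166]
force: [0.3, 0.1, -1.7]
grip_width: 0.0255
finger_force: 30.0
```

servo_tool(targets=[[18,0,0,-1,0,0,0],[18,0,0,-1,0,0,0],[18,0,0,-1,0,0,0]])

```text
time: 24.2
position: [0.4797, -0.3095, 0.1606]
tool_rot: [-3.14, 0.002, -0.166]
force: [0.5, 0.0, -1.5]
grip_width: 0.0259
finger_force: 30.0
```

servo_tool(targets=[[18,0,0,-1,0,0,0],[18,0,0,-1,0,0,0],[18,0,0,-1,0,0,0]])

```text
time: 24.5
position: [0.4797, -0.3095, 0.1595]
tool_rot: [-3.14, 0.002, -0.166]
force: [0.3, 0.6, -1.1]
grip_width: 0.0256
finger_force: 30.0
```

servo_tool(targets=[[18,0,0,-1,0,0,0],[18,0,0,-1,0,0,0],[18,0,0,-1,0,0,0]])

```text
time: 24.8
position: [0.4797, -0.3095, 0.1586]
tool_rot: [-3.14, 0.002, -0.166]
force: [-1.2, 0.4, -0.1]
grip_width: 0.0254
finger_force: 30.0
```

servo_tool(targets=[[25,0,0,-0.7,0,0,0],[30,0,0,-0.7,0,0,0],[40,0,0,-0.7,0,0,0],[60,0,0,-0.7,0,0,0],[60,0,0,-0.7,0,0,0],[60,0,0,20,0,0,0],[60,0,0,60,0,0,0],[60,0,0,105,0,0,0]])

```text
time: 25.6
position: [0.4788, -0.3088, 0.2636]
tool_rot: [-3.138, 0.004, -0.166]
force: [0.0, -0.5, 1.1]
grip_width: 0.06
finger_force: 0.0
```

servo_tool(targets=[[60,0,0,40,0,0,0],[60,-20,-30,70,0,0,0],[60,-50,-60,90,0,0,0],[60,-80,-90,90,0,0,0],[60,-110,-120,90,0,0,0],[60,-140,-140,90,0,0,0],[60,-140,-140,90,0,0,0],[60,-140,-140,90,0,0,0]])

```text
time: 26.4
position: [0.3392, -0.4498, 0.3536]
tool_rot: [-3.14, 0.001, -0.168]
force: [0.7, -0.5, 0.6]
grip_width: 0.0599
finger_force: 0.0
```

Run:
```python
from k import *
from cell import r
o=r.get_obs(); print(o["position"],o["force"],o["time"])
s,t=r.capture("scene"),r.capture("top")
cv2.imwrite("pics/end.png",np.hstack([cv2.resize(s["color"][:,110:366,::-1],(400,600)),crop(t,305,125,w=100,h=150,k=4)]))
```

```text
[ 0.33923179 -0.44976682  0.35360166] [ 0.72172311 -0.52738373  0.59219763] 26.4
```

View pics/end.png

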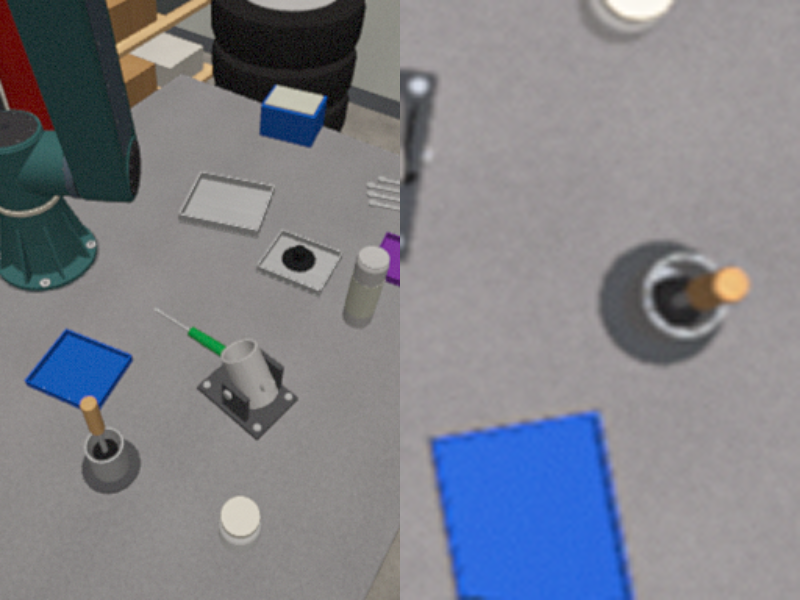

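The brush stands upright in its holder at (105,440), the cap lies in the tray at (298,258), and the bystanders haven't moved. Handing in.

```bash
python3 -c "
from cell import r
print(r.job_done())"
```

```text
the job is handed in; nothing more can be done
None
```

The job is handed in, with no verdict returned: the cap is flat, knob up, in the smaller grey tray, the bore got three full strokes, the brush is back in its holder bristles down, and nothing else on the bench was touched.

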